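Snap the four lid clips of a food box shut among the clutter

ROBOT

A 6-joint arm with a two-finger parallel gripper is mounted at the origin on a cart in front of the work surface, level with it; the furniture and walls round the work are solid. World frame = base frame: x ahead of the robot, y to its left, z up, the work surface at z = 0. Lengths are in m, angles in rad, forces in N, time in s.
With the tool pointing down it reaches from about 0.3 to 0.825 m from the base axis. Payload 5.4 kg.
Tool frame: the origin (TCP) lies at the very end of the fingers, on their centre line; the grasp point (between the pads) lies 19 mm behind it; z points along the fingers, x is the direction in which the jaws open and shut, and the axes are right-handed (so a half turn about z gives the same grasp; the last joint's range is limited). The gripper opens to 92 mm and grips with 3 to 60 N. Pads are 20 mm wide; open, the fingers measure 128 mm over their backs; the gripper's body (75 mm by 189 mm) begins 69 mm behind the grasp point.
Start: joints at [1.039, 0.158, 1.597, -0, 1.386, -0.21], TCP at [0.182, 0.545, 0.215] pointing down, gripper open.
Joint ranges: [-2.91, 2.91], [-0.94, 2.29], [0.18, 2.7], [-1.29, 4.43], [0.17, 2.64], [-3, 3]. Speed limits (rad/s): [2.57, 2.57, 3.14, 3.14, 3.14, 3.14].

INTERFACE

Orientations are given as a rotation vector (axis times angle).
In Python, from workcell import bot gives the robot as it stands. Calls block until the motion is done:
- bot.goto(position, orientation): joint-space move of the TCP to a pose.
- bot.line_to(position, rot=None, max_speed=0.15): straight line of the TCP; rot=None keeps the orientation; max_speed is the mean speed in m/s.
- bot.set_joints(angles): joint-space move.
- bot.set_gripper(opening, newtons=None): opening from 0.0 (shut) to 1.0 (fully open); newtons is the grip in N (None keeps the last); returns when the fingers have stopped.
- bot.hold(seconds).
- bot.inverse_kinematics(position, orientation): joint angles nearest the present ones, or None.
- bot.read_camera(name): name is "scene" or "top" or "wrist"; returns a dict with "pixels" (400x640x3 uint8, blue, green, red), "fx", "fy", "cx", "cy" (pixels), "k1" (the pictures are not rectified: a ray, as slopes to the right and down, at radius r is drawn at 1 + k1 r^2 times it, then the intrinsics apply), "R" (3x3) and "t" (3): a world point X has camera coordinates R X + t. Camera axes: x right, y down, z forward; pixel columns grow to the right and rows downward; lengths in m; the calibration is good to about 2 mm. A picture is of the moment at which its call begins. There is no depth.
A pose or a line that the arm cannot do raises bot.MotionError and nothing moves.
- bot.job_done(): hands the job in, once; it reports no verdict.
Readings, each from a call of its own:
- bot.current_clock(): time.
- bot.current_joints(): joint angles.
- bot.current_joint_vel(): joint speeds.
- bot.current_effort(): joint torques, N m.
- bot.current_ee_pos(): TCP position.
- bot.current_tool_rot(): TCP orientation.
- bot.current_contact_force(): force on the tool from outside, world axes, zero at the start.
- bot.current_ft_torque(): the same for the moment, N m.
- bot.current_opening(): opening from 0.0 (shut) to 1.0 (fully open).
Only numpy, scipy, OpenCV 4.12 (cv2) and the standard library are available. Lean on these libraries where they do the work, as an engineer would, in place of code of your own. Each camera call takes 0.05 s, during which the arm holds its last target. There are 200 camera calls.

TASK

Lock the lid of the food box: flip all four side clips down until each lies flat against the side of the box. The pepper mill stands in the way of one clip, so first set it aside upright on the worktop, about a hand's width clear of the box. Do not shove the box, and leave the steel cups (the one on the lid too), the timer and the spice jar standing where they are.

Things in the scene. Friction and masses are not known exactly. Their poses are not given: they have to be found in the camera images.
- food_box: Heavy closed food storage box (3 kg, loose, stands on its base): steel body 144 x 164 mm, white flat lid 160 (box x) x 180 (box y) mm. Lid top 104 mm above the worktop, lid 10 mm thick; the lid is on and fixed. Origin: centre of the underside; x points to the back side (away from the robot at yaw 0), y to the left side, z up. It is turned by at most about 0.3 rad. A grey hinged clip is in the middle of each of the four lid edges.
- clip_front (a joint): Angle of the grey snap clip on the lid edge nearest the robot (outward is box -x); plate 56 mm wide, 36 mm long from hinge to free edge, 4 mm thick. 0 = hanging down flat against the side (shut), 1.57 = level and pointing outward, 3.14 = straight up, 3.5 = leaning inward over the lid (end of travel). Friction hinge of 0.03 N m (about 1 N at the free edge): it stays where it is left, no spring. Starts at 2.5 to 3.3 rad.
- clip_front_hinge (a point): Middle of the hinge line of the front clip, 3 mm outside the lid edge and 98 mm above the worktop; the line runs along the lid edge. Its axes are the box's.
- clip_front_edge (a point): Middle of the free edge of the front clip, 36 mm from the hinge. Shut, it is 62 mm above the worktop.
- clip_left (a joint): Angle of the grey snap clip on the left lid edge (outward is box +y); plate 56 mm wide, 36 mm long from hinge to free edge, 4 mm thick. 0 = hanging down flat against the side (shut), 1.57 = level and pointing outward, 3.14 = straight up, 3.5 = leaning inward over the lid (end of travel). Friction hinge of 0.03 N m (about 1 N at the free edge): it stays where it is left, no spring. Starts at 2.5 to 3.3 rad.
- clip_left_hinge (a point): Middle of the hinge line of the left clip, 3 mm outside the lid edge and 98 mm above the worktop; the line runs along the lid edge. Its axes are the box's.
- clip_left_edge (a point): Middle of the free edge of the left clip, 36 mm from the hinge. Shut, it is 62 mm above the worktop.
- clip_right (a joint): Angle of the grey snap clip on the right lid edge (outward is box -y); plate 56 mm wide, 36 mm long from hinge to free edge, 4 mm thick. 0 = hanging down flat against the side (shut), 1.57 = level and pointing outward, 3.14 = straight up, 3.5 = leaning inward over the lid (end of travel). Friction hinge of 0.03 N m (about 1 N at the free edge): it stays where it is left, no spring. Starts at 2.5 to 3.3 rad.
- clip_right_hinge (a point): Middle of the hinge line of the right clip, 3 mm outside the lid edge and 98 mm above the worktop; the line runs along the lid edge. Its axes are the box's.
- clip_right_edge (a point): Middle of the free edge of the right clip, 36 mm from the hinge. Shut, it is 62 mm above the worktop.
- clip_back (a joint): Angle of the grey snap clip on the far lid edge (outward is box +x); plate 56 mm wide, 36 mm long from hinge to free edge, 4 mm thick. 0 = hanging down flat against the side (shut), 1.57 = level and pointing outward, 3.14 = straight up, 3.5 = leaning inward over the lid (end of travel). Friction hinge of 0.03 N m (about 1 N at the free edge): it stays where it is left, no spring. Starts at 1.3 to 3.3 rad.
- clip_back_hinge (a point): Middle of the hinge line of the back clip, 3 mm outside the lid edge and 98 mm above the worktop; the line runs along the lid edge. Its axes are the box's.
- clip_back_edge (a point): Middle of the free edge of the back clip, 36 mm from the hinge. Shut, it is 62 mm above the worktop.
- mill: Brown wooden pepper mill, loose, 0.18 kg, upright, 165 mm tall, 58 mm across at the base and about 50 mm at 100 to 150 mm height. Origin: centre of the underside, z up. Stands at the front, left or right side of the box, its axis about 58 mm out from the lid edge, so that the clip there cannot swing down.
- cup_left: Open steel prep cup, loose, 60 g, 70 mm across, 42 mm tall, beside the box (front, left or right side); low enough for a clip to swing over it. Origin: centre of the underside. Leave it.
- cup_right: Open steel prep cup, loose, 60 g, 68 mm across, 40 mm tall, beside the box on another of these sides. Origin: centre of the underside. Leave it.
- cup_lid: Small open steel prep cup, loose, 60 g, 60 mm across, 36 mm tall, standing on the lid near its middle (up to 4 mm off along box x, 15 mm along box y); its rim is 140 mm above the worktop. Origin: centre of the underside. Leave it.
- timer: Round dial timer, loose, 70 mm across, 48 mm tall, on the worktop to the right, in front of the grill. Origin: centre of the underside. Leave it. (Fixed contact grill at the right rear, 0.21 m tall: nearest corner of its body at x 0.44, y -0.10; its nearest lid handle is a level bar 28 mm thick, 162 mm up, from x 0.45, y -0.01 to x 0.67, y 0.07.)
- spice_jar: Spice jar, loose, 42 mm across, 96 mm tall, on the worktop to the right, in front of the grill. Origin: centre of the underside. Leave it. (Fixed too: the black hob behind the box, from x 0.63 on, 8 mm above the worktop; low tongs, a brush and a label dispenser beyond y 0.46 at the left.)
Not all that is in view belongs to the job. What is shaped like the mill but pink is not meant.

How it is judged:
By the outcome, as a careful person would: the job done as asked, in the order asked, and still so for the second after the job is handed in, with the robot touching nothing.
It also fails if it takes over 67 s, if anything falls off the work surface, if the arm or the gripper's body presses on something with over 40 N, if the wrist force passes 120 N, or if a joint passes its speed limit or range.

## Working session

There is one attempt and no reset: what is moved stays moved. The work goes in short steps, each a Python script; the robot and the scene stay as the last script left them, time stands still between calls to the robot, and variables do not carry over. Pictures are saved under pics/ and viewed, about 8 in all and at most 12, crops included, and the job is handed in when it is done.

```bash
mkdir -p pics; ls
python3 - <<'E'
from workcell import bot
import cv2,numpy as np
for n in ["scene","top"]:
    c=bot.read_camera(n); cv2.imwrite(f"pics/{n}0.png",c["pixels"])
    print(n,{k:np.round(v,4).tolist() for k,v in c.items() if k!="pixels"})
    np.savez(f"{n}0.npz",**c)
print(bot.current_clock(),bot.current_tool_rot())
E
```

```text
pics
scene {'fx': 409.126, 'fy': 409.126, 'cx': 319.4873, 'cy': 198.6014, 'k1': -0.0062, 'R': [[0.8327, -0.5532, 0.0245], [-0.236, -0.3947, -0.888], [0.5009, 0.7336, -0.4592]], 't': [-0.3595, 0.2301, 0.7717]}
top {'fx': 511.11, 'fy': 511.11, 'cx': 311.3071, 'cy': 199.757, 'k1': -0.13, 'R': [[0.4123, -0.911, -0.0056], [-0.8732, -0.3935, -0.2875], [0.2597, 0.1234, -0.9578]], 't': [-0.1397, 0.4826, 1.3106]}
0.1 [ 2.54803139e+00  1.83652544e+00 -2.39391829e-03]
```

View pics/scene0.png

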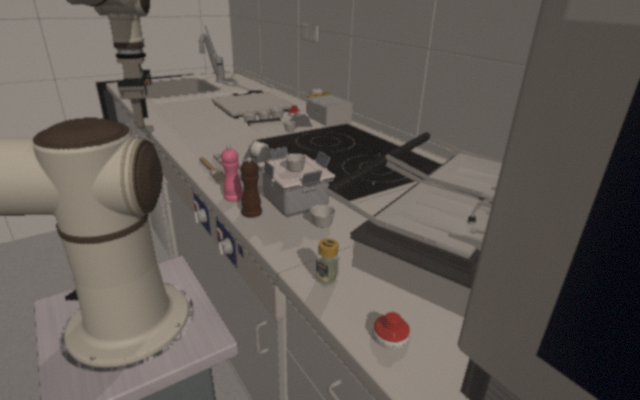

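View pics/top0.png

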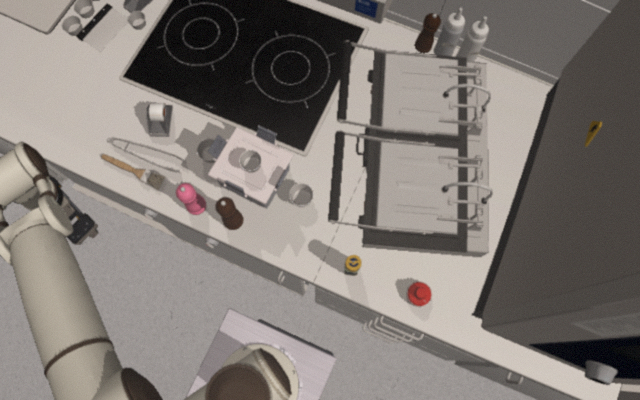

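```bash
cat > h.py <<'E'
import numpy as np,cv2
def ray(c,px):
    K=np.array([[c["fx"],0,c["cx"]],[0,c["fy"],c["cy"]],[0,0,1.]])
    p=cv2.undistortPoints(np.array(px,float).reshape(-1,1,2),K,np.array([float(c["k1"]),0,0,0]))[:,0]
    R=np.array(c["R"]); t=np.array(c["t"])
    return -R.T@t, np.c_[p,np.ones(len(p))]@R
def onplane(c,px,z):
    o,d=ray(c,px); return o+d*((z-o[2])/d[:,2])[:,None]
def proj(c,X):
    K=np.array([[c["fx"],0,c["cx"]],[0,c["fy"],c["cy"]],[0,0,1.]])
    return cv2.projectPoints(np.array(X,float).reshape(-1,1,3),cv2.Rodrigues(np.array(c["R"]))[0],np.array(c["t"]),K,np.array([float(c["k1"]),0,0,0]))[0][:,0]
E
python3 - <<'E'
import cv2
a=cv2.resize(cv2.imread("pics/top0.png")[105:245,130:330],None,fx=4,fy=4,interpolation=cv2.INTER_CUBIC)
b=cv2.resize(cv2.imread("pics/scene0.png")[135:235,205:355],None,fx=5,fy=5,interpolation=cv2.INTER_CUBIC)
cv2.imwrite("pics/topc.png",a);cv2.imwrite("pics/scenec.png",b)
E
```

```text
(no output)
```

View pics/topc.png

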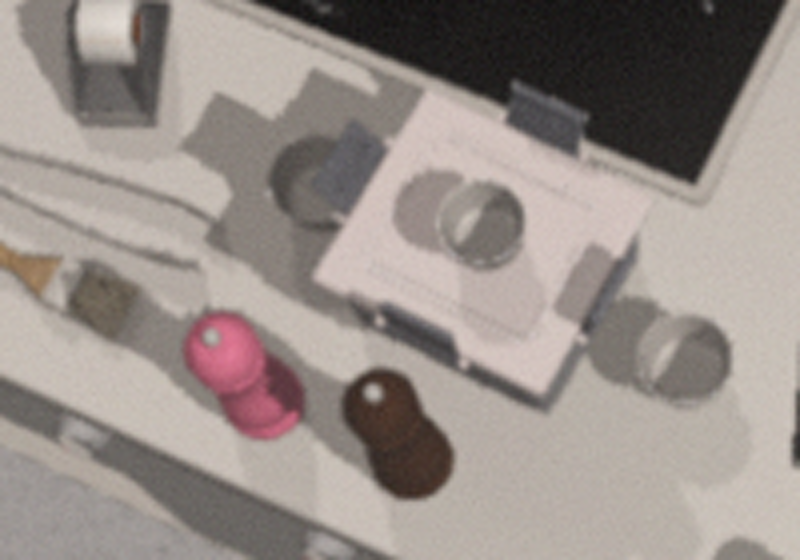

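View pics/scenec.png

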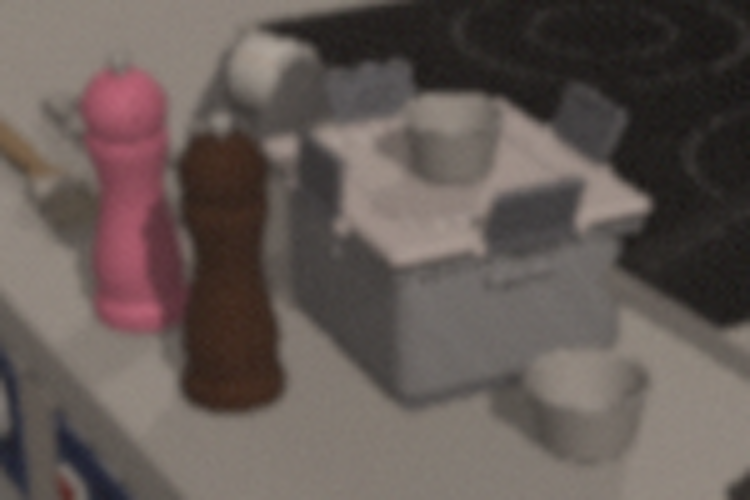

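Run:
```python
import numpy as np
from h import *
T=dict(np.load("top0.npz"));S=dict(np.load("scene0.npz"))
f=lambda P:np.array(P,float)/4+[130-.375,105-.375]
g=lambda P:np.array(P,float)/5+[205-.4,135-.4]
c=onplane(T,f([[425,95],[650,205],[548,397],[316,277]]),.104)[:,:2]
print(c.round(4),c.mean(0)); 
for i in range(4):
    d=c[(i+1)%4]-c[i];print(np.linalg.norm(d),np.degrees(np.arctan2(d[1],d[0])))
print("scene lid corners", onplane(S,g([[397,263],[652,207]]),.104))
print("mill base",onplane(T,f([[412,457]]),.012), onplane(S,g([[232,385]]),.008), "top",onplane(T,f([[374,391]]),.165),onplane(S,g([[220,122]]),.165))
print("pink base",onplane(T,f([[264,400]]),.012),"top",onplane(T,f([[211,336]]),.165))
print("cupR",onplane(T,f([[684,357]]),.04),"cupL",onplane(T,f([[315,183]]),.04),"cuplid",onplane(T,f([[482,225]]),.14))
print("jar,timer",onplane(T,[[353,264],[419,293]],.09))
print("label disp, brush, tongs",onplane(T,f([[120,60],[105,300],[200,260],[205,225]]),.0))
print("counter edge",onplane(T,f([[0,375],[390,557]]),.0), onplane(T,[[280,278]],0))
print("hob edge",onplane(T,f([[210,0],[700,195]]),0.008))
```

```text
[[0.5903 0.3423]
 [0.5799 0.1655]
 [0.4296 0.1695]
 [0.4409 0.3491]] [0.51016673 0.25658397]
0.1771498526804098 -93.38616600498985
0.15031817421689334 178.45918979392764
0.1799352586262804 86.39847460402798
0.14957802644441384 -2.5984360414722634
scene lid corners [[0.42926885 0.16734358 0.104     ]
 [0.58507511 0.15774863 0.104     ]]
mill base [[0.3716293  0.25675595 0.012     ]] [[0.37010505 0.25208089 0.008     ]] top [[0.37418916 0.25867834 0.165     ]] [[0.37177363 0.25110106 0.165     ]]
pink base [[0.36521488 0.37203034 0.012     ]] top [[0.36354678 0.37121679 0.165     ]]
cupR [[0.5088999  0.10926537 0.04      ]] cupL [[0.51899408 0.40554405 0.04      ]] cuplid [[0.50958532 0.25297996 0.14      ]]
jar,timer [[ 0.37890582 -0.10009315  0.09      ]
 [ 0.37883572 -0.28339722  0.09      ]]
label disp, brush, tongs [[0.55867191 0.60569397 0.        ]
 [0.38574931 0.51983528 0.        ]
 [0.44188296 0.47006406 0.        ]
 [0.46750257 0.47992629 0.        ]]
counter edge [[0.30348078 0.56308898 0.        ]
 [0.30289813 0.24146425 0.        ]] [[0.27800306 0.06633064 0.        ]]
hob edge [[0.62813315 0.56256926 0.008     ]
 [0.63472385 0.15523951 0.008     ]]
```

```bash
cat >> h.py <<'E'
from workcell import bot
from scipy.spatial.transform import Rotation as Ro
def down(yaw):  # tool z down, jaw axis (tool x) at world angle yaw; choose the half turn with the mildest last joint
    x=np.array([np.cos(yaw),np.sin(yaw),0]); z=np.array([0,0,-1.])
    return Ro.from_matrix(np.c_[x,np.cross(z,x),z]).as_rotvec()
def best(p,yaw):
    c=[]
    for k in (0,np.pi):
        q=bot.inverse_kinematics(p,down(yaw+k))
        if q is not None: c.append((np.abs(np.array(q)-bot.current_joints())[5],k))
    return down(yaw+min(c)[1])
def st(s=""): print(s,round(bot.current_clock(),2),np.round(bot.current_ee_pos(),4),np.round(bot.current_contact_force(),2),round(bot.current_opening(),3))
def snap(n,name):
    c=bot.read_camera(n); cv2.imwrite(f"pics/{name}.png",c["pixels"]); np.savez(f"{name}.npz",**c); return c
E
python3 - <<'E'
from h import *
m=[.3715,.2545]; r=best([*m,.23],np.pi/2)
bot.goto([*m,.23],r); st(); print(np.round(bot.current_joints(),2))
snap("wrist","w1")
bot.line_to([*m,.111],max_speed=.12); st()
bot.set_gripper(0.3,15); st("grip")
bot.line_to([*m,.136],max_speed=.1); st("lift")
bot.line_to([.365,.06,.136],max_speed=.15)
bot.line_to([.365,.06,.1125],max_speed=.06); st("down")
bot.set_gripper(1.0); bot.hold(.1); st("open")
bot.line_to([.365,.06,.27],max_speed=.2)
snap("wrist","w2"); snap("top","t2")
E
```

```text
1.41 [0.3713 0.255  0.23  ] [-0.33 -0.12  0.79] 1.0
[ 0.33 -0.19  1.91  0.    1.42 -1.24]
 2.6 [0.3721 0.2548 0.1118] [-0.64 -0.51 -0.27] 1.0
grip 3.33 [0.3715 0.2545 0.111 ] [0.18 0.72 0.42] 0.521
lift 3.73 [0.3717 0.2545 0.1361] [ 0.37  1.04 -1.97] 0.519
down 5.72 [0.3647 0.06   0.112 ] [-0.13 -0.42 -1.72] 0.518
open 6.61 [0.365  0.06   0.1125] [ 0.23  1.4  -0.12] 0.998
```

View pics/w1.png

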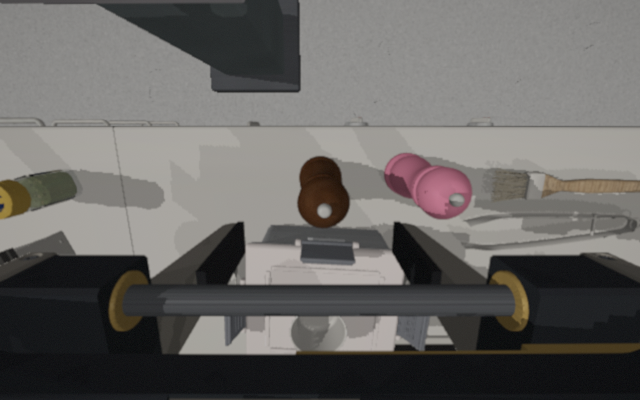

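Run:
```python
import cv2
a=cv2.resize(cv2.imread("pics/t2.png")[105:255,150:350],None,fx=4,fy=4,interpolation=cv2.INTER_CUBIC)
cv2.imwrite("pics/t2c.png",a)
```

```text
(no output)
```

View pics/t2c.png

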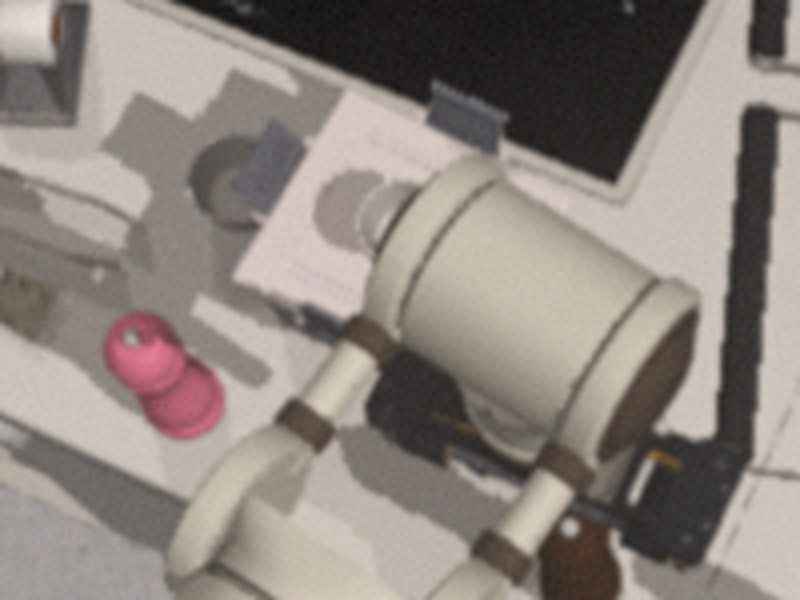

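Run:
```python
from h import *
p=[.65,.256,.26]; r=best(p,np.pi/2)
bot.goto(p,r); bot.hold(.2); st()
c=snap("wrist","w3"); print(proj(c,[[.43,.17,.104],[.43,.345,.104],[.59,.345,.104],[.59,.17,.104],[.365,.06,.165]]).round())
```

```text
9.15 [0.65   0.2553 0.2612] [0.21 0.06 0.29] 0.998
[[ 231.  -38.]
 [ 412.  -38.]
 [ 401.  132.]
 [ 241.  132.]
 [  47. -186.]]
```

View pics/w3.png

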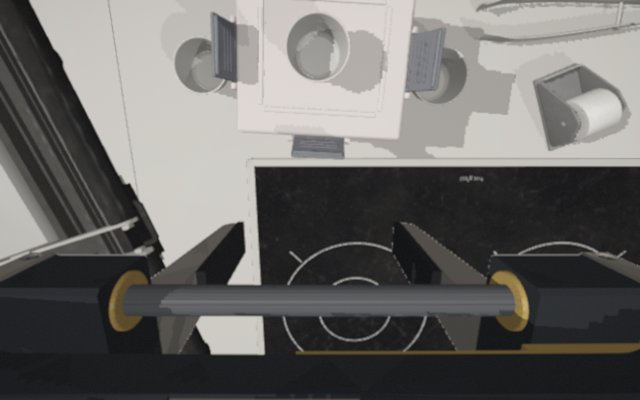

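Run:
```python
from h import *
c=dict(np.load("w3.npz"))
p=onplane(c,[[239,131],[400,138],[413,2],[236.5,2],[244,70]],.104)[:,:2]; print(p.round(4))
d=p[1]-p[0]; print(np.linalg.norm(d),np.degrees(np.arctan2(d[1],d[0]))-90)
d=p[1]-p[2];print(np.degrees(np.arctan2(d[1],d[0])))
yaw=np.radians(-3.0)
# back clip hinge ends & outer edge
print("back clip", onplane(c,[[293,153],[344,157]],.12), onplane(c,[[318,46]],.14))
for a in (-2,-3,-4):
    y=np.radians(a); X=np.array([np.cos(y),np.sin(y)]); print(a,(p[0]+p[1])/2-.08*X)
```

```text
[[0.5892 0.1679]
 [0.5967 0.3446]
 [0.4641 0.3488]
 [0.464  0.1735]
 [0.527  0.1771]]
0.17690962253930043 -2.442892059294948
-1.7896904138350125
back clip [[0.61163134 0.22789796 0.12      ]
 [0.61585828 0.28201699 0.12      ]] [[0.51274588 0.25446594 0.14      ]]
-2 [0.5130123  0.25902957]
-3 [0.5130732  0.26042449]
-4 [0.51315844 0.26181813]
```

```bash
cat >> h.py <<'E'
C=np.array([.512,.2575]); YAW=np.radians(-2.7)
SIDE=dict(back=(0,.083),left=(np.pi/2,.093),front=(np.pi,.083),right=(-np.pi/2,.093))
def force(o,n=4):
    f=[]
    for _ in range(n): bot.hold(.03); f.append(bot.current_contact_force())
    return np.mean(f,0)@o
def clip(side,along=0.,low=-.030):
    a,d=SIDE[side]; a+=YAW; o=np.array([np.cos(a),np.sin(a),0]); s=np.array([-o[1],o[0],0])
    P=lambda u,v: np.array([*C,.098])+o*(d+u)+s*along+np.array([0,0,v])
    r=best(P(-.023,.08),a+np.pi/2)
    bot.goto(P(-.023,.085),r); st(side)
    bot.line_to(P(-.023,.021),max_speed=.15); st("in")
    bot.line_to(P(.012,.020),max_speed=.1); st("out")
    bot.line_to(P(.019,.004),max_speed=.1)
    bot.line_to(P(.019,low),max_speed=.1); st("low")
    b=force(o)
    for u in np.arange(.018,.0085,-.001):
        bot.line_to(P(u,low),max_speed=.05); f=force(o,2)-b
        if f>3.5: break
    print("press u",round(u,4),"f",round(f,2))
    bot.line_to(P(.022,low),max_speed=.1); bot.line_to(P(.022,.085),max_speed=.25); st("done")
E
python3 - <<'E'
from h import *
bot.set_gripper(0,10); st()
clip("back")
bot.line_to([.66,.256,.26],best([.66,.256,.26],np.pi/2+YAW),max_speed=.25)
c=snap("wrist","w4");
E
```

```text
10.54 [0.65  0.256 0.26 ] [-0.52  0.63  0.31] 0.01
back 11.06 [0.5727 0.2547 0.184 ] [-0.24 -0.58  0.86] 0.005
in 11.63 [0.5735 0.2548 0.1204] [0.71 1.04 0.98] 0.008
out 12.13 [0.6076 0.2531 0.1189] [0.56 0.14 0.41] 0.005
low 12.95 [0.6132 0.2529 0.0677] [-1.03  0.29  2.77] 0.004
press u 0.015 f 6.39
done 15.21 [0.616  0.2525 0.1817] [ 0.85 -0.18 -1.39] 0.003
```

View pics/w4.png

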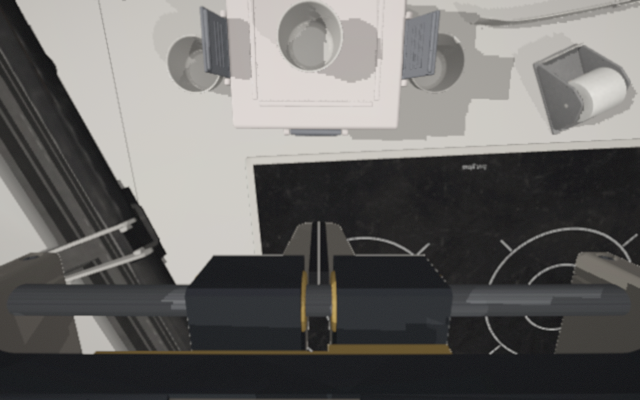

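Run:
```python
from h import *
clip("left",-.008)
clip("front",.014)
clip("right",0)
p=[.40,.0,.30]
bot.goto([.5,.12,.26],bot.current_tool_rot())
bot.goto([.30,-.25,.30],down(np.pi/2)); st()
snap("top","t5"); snap("scene","s5")
a=cv2.imread("pics/t5.png")[110:250,150:350]; cv2.imwrite("pics/t5c.png",cv2.resize(a,None,fx=4,fy=4,interpolation=cv2.INTER_CUBIC))
a=cv2.imread("pics/s5.png")[135:255,205:355]; cv2.imwrite("pics/s5c.png",cv2.resize(a,None,fx=5,fy=5,interpolation=cv2.INTER_CUBIC)[:600])
```

```text
left 17.02 [0.5231 0.3268 0.1826] [-0.22  0.15  0.23] 0.005
in 17.6 [0.5239 0.3271 0.1196] [0.13 0.22 0.71] 0.009
out 18.1 [0.5251 0.3626 0.1185] [-0.27  0.08 -0.11] 0.008
low 18.92 [0.5254 0.3683 0.0679] [ 0.87 -1.82  4.27] 0.006
press u 0.017 f 3.63
done 20.54 [0.5247 0.3717 0.1816] [-0.22  0.95 -0.15] 0.009
front 21.81 [0.451  0.2463 0.182 ] [-0.43  0.35 -0.55] 0.006
in 22.38 [0.4518 0.2466 0.1194] [ 0.34  0.05 -0.4 ] 0.01
out 22.88 [0.4176 0.2483 0.1191] [ 3.42  0.11 -2.86] 0.004
low 23.7 [0.4114 0.2484 0.0691] [ 3.28 -1.64  5.2 ] 0.004
press u 0.012 f 3.93
done 26.91 [0.4059 0.2482 0.1818] [-0.26  0.37  0.27] 0.005
right 28.18 [0.5079 0.1876 0.1818] [-0.05 -0.95 -0.71] 0.005
in 28.75 [0.5089 0.1878 0.1195] [-0.17 -1.07  1.18] 0.009
out 29.25 [0.5075 0.1529 0.1184] [ 1.45  4.57 -3.43] 0.004
low 30.07 [0.5079 0.1464 0.0693] [-1.27  4.38  8.66] 0.006
press u 0.016 f 3.9
done 32.01 [0.5056 0.1422 0.1812] [-1.64 -0.54 -0.14] 0.002
 34.67 [ 0.3002 -0.2497  0.2997] [ 0.09 -0.14  0.54] 0.003
```

View pics/t5c.png

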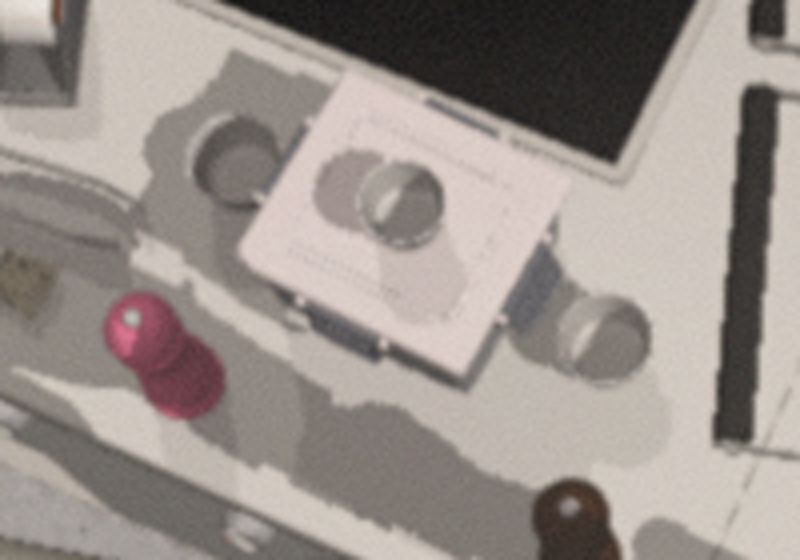

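View pics/s5c.png

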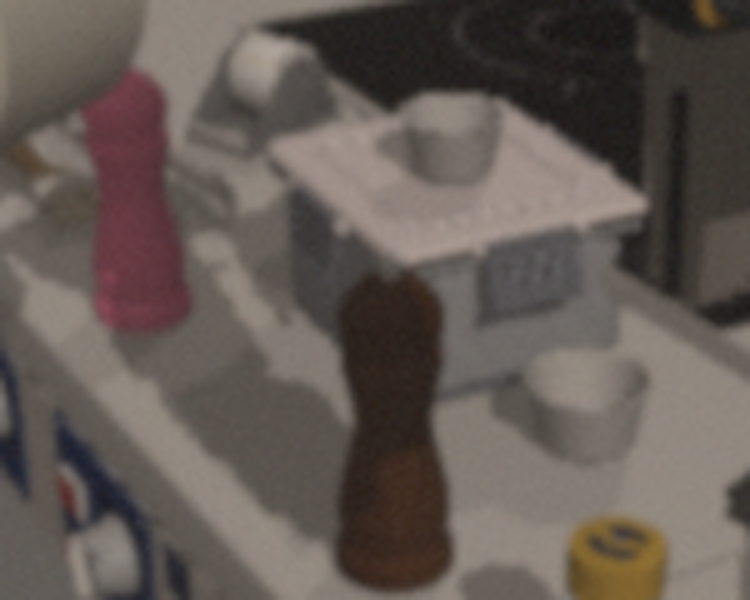

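```bash
cat >> h.py <<'E'
def press(side,along=0.,low=-.030):
    a,d=SIDE[side]; a+=YAW; o=np.array([np.cos(a),np.sin(a),0]); s=np.array([-o[1],o[0],0])
    P=lambda u,v: np.array([*C,.098])+o*(d+u)+s*along+np.array([0,0,v])
    bot.goto(P(.024,.095),best(P(.024,.095),a+np.pi/2))
    bot.line_to(P(.024,low),max_speed=.2); bot.hold(.1); b=force(o)
    L=[]
    for u in np.arange(.018,.0085,-.001):
        bot.line_to(P(u,low),max_speed=.05); f=force(o,4)-b; L.append((round(u*1e3),round(f,1)))
        if f>5.5: break
    print(side,L)
    bot.line_to(P(.024,low),max_speed=.1); bot.line_to(P(.024,.095),max_speed=.25); st()
E
python3 - <<'E'
from h import *
bot.goto([.45,.05,.28],down(np.pi+YAW)); 
press("right",0)
press("front",.014)
E
```

```text
Traceback (most recent call last):
workcell.MotionError: the arm cannot take that pose within its joint ranges
```

Run:
```python
from h import *
bot.goto([.45,.05,.28],best([.45,.05,.28],YAW)); 
press("right",0)
press("left",-.008)
```

```text
right [(18, np.float64(-1.8)), (17, np.float64(-1.2)), (16, np.float64(-0.5)), (15, np.float64(-0.5)), (14, np.float64(-0.0)), (13, np.float64(0.3)), (12, np.float64(0.1)), (11, np.float64(1.1)), (10, np.float64(4.6)), (9, np.float64(8.5))]
 43.3 [0.5058 0.1409 0.1917] [-1.36 -0.6  -0.22] 0.003
left [(18, np.float64(-0.3)), (17, np.float64(-0.3)), (16, np.float64(1.5)), (15, np.float64(3.3)), (14, np.float64(7.6))]
 48.08 [0.5249 0.3733 0.1915] [ 0.47 -0.2  -1.04] 0.008
```

```bash
sed -i 's/arange(.018,.0085/arange(.016,.0085/; s/force(o,4)-b; L/force(o,3)-b; L/' h.py
python3 - <<'E'
from h import *
press("front",.014)
press("back")
q=bot.current_joints(); bot.goto([.62,.25,.26],bot.current_tool_rot()); st()
snap("top","t6"); snap("scene","s6")
a=cv2.imread("pics/t6.png")[110:250,150:350]; b=cv2.imread("pics/s6.png")[135:255,205:355]
cv2.imwrite("pics/c6.png",np.vstack([cv2.resize(a,None,fx=2.2,fy=2.2)[:,:440],cv2.resize(b,(440,290))[:,:440]]))
E
```

```text
front [(16, np.float64(0.1)), (15, np.float64(-0.1)), (14, np.float64(-0.4)), (13, np.float64(-0.0)), (12, np.float64(0.5)), (11, np.float64(1.2)), (10, np.float64(1.5)), (9, np.float64(5.6))]
 54.18 [0.4042 0.2483 0.1919] [-0.48 -0.6  -1.43] 0.007
back [(16, np.float64(0.8)), (15, np.float64(5.7))]
 57.72 [0.6178 0.2523 0.1914] [-0.02  0.63 -0.41] 0.002
 58.09 [0.6198 0.2499 0.259 ] [-0.5   0.15 -0.33] 0.004
```

View pics/c6.png

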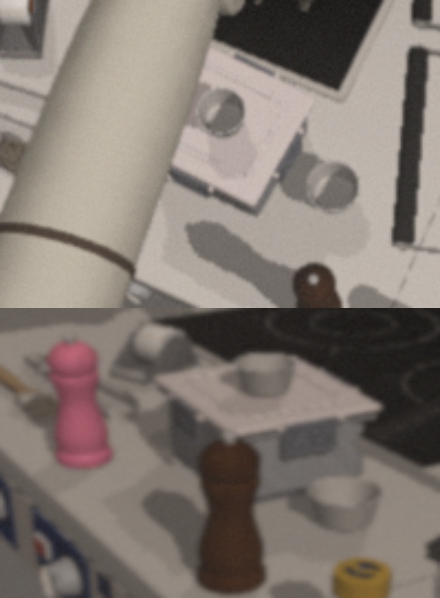

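All four clips are seated against a hard stop and nothing else has shifted, so I'm handing in.

```bash
python3 -c "
from workcell import bot
bot.job_done(); print(bot.current_clock())"
```

```text
the job is handed in; nothing more can be done
the job is handed in; nothing more can be done
```

The job is handed in at about 58 s, with all four clips flipped down and the mill set aside first.

- **Mill:** it stands upright at about (0.365, 0.06). By my estimate that is 95 mm clear of the nearest lid corner.
- **Clips:** I flipped each one with the closed fingertips, then pressed them all a second time. On that pass each ended at a clear rise in force, 5.6 to 8.5 N. Opposite stops fit clips lying flat (finger face about 2 mm outside the hinge line).
- **What disagreed:** on the first pass I stopped the pressing too early. The right clip was left roughly 5 mm open, the left and front clips 2 to 3 mm open, and the second pass shut them. The back clip was already shut.
- **Pictures:** the view before the second press showed all four clips down, the box corners moved by no more than about 1 mm, and the three cups and pink mill where they had been. The last view shows the right clip flat, with the arm hiding the left side from above. So after the re-press the left clip is confirmed by force alone, the front and back mainly so. In the cropped views I only saw the spice jar, still standing. I did not look at the timer again, but the arm did not work near it.

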